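# Bring the tablet shuttle out to the loading pointer and spring its cover open

## Robot

A 6-joint arm with a two-finger parallel gripper is mounted at the origin on the work surface. World frame = base frame: x ahead of the robot, y to its left, z up, the work surface at z = 0. Lengths are in m, angles in rad, forces in N, time in s.
With the tool pointing down it reaches from about 0.375 to 0.975 m from the base axis. Payload 3.8 kg.
Tool frame: the origin (TCP) lies midway between the tips of the shut fingers; the grasp point (between the pads) lies 19 mm behind it; z points along the fingers, y is the line along which they close (so a half turn about z gives the same grasp; the last joint's range is limited). The gripper opens to 85 mm and grips with 20 to 120 N. Pads are 22 mm wide; open, the fingers measure 114 mm over their backs; the gripper's body (76 mm by 85 mm) begins 54 mm behind the grasp point. The pads swing forward as they close: fully open they stand 13 mm farther back than shut.
Start: joints at [1.069, 0.264, 1.604, -0, 1.274, -0.037], TCP at [0.303, 0.603, 0.231] pointing down, gripper open.
Joint ranges: [-2.63, 2.63], [-0.94, 2.18], [0.31, 2.57], [-1.31, 4.45], [0, 2.66], [-2.55, 2.55]. Speed limits (rad/s): [2.57, 2.57, 3.14, 3.14, 3.14, 3.14].

## Interface

Orientations are given as a rotation vector (axis times angle).
In Python, from workcell import read_state, vision, ticket gives the robot as it stands. The module is installed in compiled form; this text tells all that it offers.
- The arm moves only by the tool jog_arm, never from a script. Its arguments are lists of equal length, an entry for each row: "turn": the turn, a rotation vector about the tool's x, y, z in rad, a list of three; "delta_pos": the shift along the tool's x, y, z in m, a list of three; "gripper": the finger opening in m, from 0 to 0.0854. In form: {"turn": [[rx, ry, rz], ...], "delta_pos": [[dx, dy, dz], ...], "gripper": [gripper, ...]}. A call has 1 to 20 rows; each row shifts and turns the commanded pose from where the row before left it, along the tool's axes as they then stand; what a row does not reach is not made up. A row lasts 1/12 s, in which the tool goes at most 41.7 mm and 7.16 degrees, less where a joint would pass 70% of its speed; a pose out of reach is approached as far as the arm can. A call with a gripper value outside its range is refused whole. The fingers move at their own pace and stop on an object; "grip_force" is the grip in N (left out, the last holds). Time passes only in rows, so rows that do not move let the fingers close. It gives the time, the measured TCP pose, the force, the opening and the grip force at its end, in the units of the state.
- read_state(): the state, without advancing time (a new reading comes with each control period).
- vision.read_camera(name): name is "scene" or "top"; returns the picture (384x512x3 uint8, red, green, blue); there is no depth.
- vision.calibration(name): a dict with "vfov" (degrees; the focal length in pixels is half the picture's height over the tangent of half this angle, whatever the lens; pixels are square), "cx", "cy" (the principal point, pixels), "R" (3x3) and "t" (3): a world point X has camera coordinates R X + t. Camera axes: x right, y down, z forward; pixel columns grow to the right and rows downward; lengths in m; the calibration is good to about 2 mm. A picture is of the moment at which its call begins. calibration takes no time and is no camera call.
- ticket.finish_job(): hands the job in; it is judged then, once.
The state is a dict: "time": time; "q": joint angles; "joint_vel": joint speeds; "joint_torque": joint torques, N m; "tool_pos": TCP position; "tcp_rot": TCP orientation; "wrist_force": force on the tool from outside, world axes, zero at the start; "torque": the same for the moment, N m; "width": opening from 0.0 (shut) to 1.0 (fully open); "grip_force": force on a finger pad.
Only numpy, scipy, OpenCV 4.12 (cv2) and the standard library are available. Lean on these libraries where they do the work, as an engineer would, in place of code of your own. Each camera call takes 0.05 s, during which the arm holds its last target. There are 200 camera calls.

## Task

Pull the sample carriage out from under the inspection head until its index point is in line with the loading pointer on the bed, with the cover still shut. Then press the release button on the carriage so that the cover springs open all the way to its stop, leave the carriage in line with the pointer, and do not shift the bottle, beaker or jar standing around the station.

Things in the scene. Friction and masses are not known exactly. Their poses are not given: they have to be found in the camera images.
- station: White bench-top inspection station, fixed; origin on the table under the middle of its bed. Bed 220 mm (x) by 540 mm (y), top at 30 mm height, carriage rail along y. A head overhangs the +y end: see point head_edge. Its front edge stands over or close beside the grip plate at the start, so lean the tool 30 to 45 degrees to the station's -y (fingers pointing down and to +y).
- head_edge (a point): Middle of the lower front edge of the white overhanging head, 190 mm above the table, at y = +10 mm on the station. From there the head extends 260 mm to +y, 95 mm to either side in x, and 85 mm up. Axes parallel to the station's.
- carriage (a joint): Travel of the sample carriage in m along the station's -y: 0 fully in under the head, 0.25 at the outer end stop; starts at 0 to 0.025. Friction about 4 N, so it stays where left; about 0.8 kg. Aluminium slab 110 mm (x) by 195 mm (y), top 54 mm above the table, with a white clamshell box (110 by 120 mm), a black grip plate at its -y end and the release button on its -x side.
- carriage_grip (a point): Grip point of the carriage's black upright grip plate: 14 mm thick along the station's x, 24 mm along y, 62 mm tall from the slab. The point is on its centre line, 98 mm above the table, 18 mm below the plate's top. The clamshell's end wall is 45 mm away on the +y side. Axes parallel to the station's.
- carriage_index (a point): Tip of the small steel index point on the +x edge of the carriage slab, 51 mm above the table, level in y with the grip plate. Axes parallel to the station's.
- pointer_tip (a point): Tip of the fixed steel loading pointer: a dark clamp block (30 by 24 mm, black thumb knob, top 72 mm above the table) on the +x edge of the bed; its wedge points to -x. Its place along the bed varies: 175 to 225 mm of carriage travel. The carriage is in line when carriage_index and this point have equal y in the station's frame (tips 3 mm apart in x). Axes parallel to the station's.
- release (a joint): Press of the round release button in m: 0 out, 0.006 fully down; spring, 5 N at the bottom. The cover is let go at about 3.5 mm.
- release_top (a point): Centre of the flat round top of the release button (grey, 32 mm across, on a square post with a black collar) on the carriage's -x side, 106 mm above the table; pressed straight down. It moves with the carriage and is under the head at the start; at the pointer it is 90 mm clear of the head's edge. The cover's free edge is 42 mm away on the +x side, about level with it.
- cover (a joint): Angle of the cover in rad: 0 shut and latched, 1.75 open at its stop. Hinged along the +x rim of the clamshell; its -x edge rises and swings towards +x by a spring when the button is pressed, within about 1 s, and it stays open.
- cover_edge (a point): Middle of the cover's free edge (on the -x side when shut, 107 mm above the table).
- reagent_bottle: Amber bottle, 72 mm across, 150 mm tall, standing on the table on the station's -x side, beside the head; origin at the centre of its underside. Leave it alone.
- beaker: Glass beaker, 70 mm across, 85 mm tall, beyond the bed on its +x side; origin at the centre of its underside. Leave it alone.
- tablet_jar: White jar, 64 mm across, 75 mm tall, on the table on the station's -x side between the bottle and where the carriage comes out; origin at the centre of its underside. Leave it alone.

How it is judged:
On the way, in this order (a step that is already met when the one before it is completed fails the run):
1. the carriage stands still with its index in line with the loading pointer (within 6 mm), cover still shut (y of carriage_index in the frame of pointer_tip between -0.006 and 0.006 m and velocity of joint carriage between -0.01 and 0.01 m/s and value of joint cover below 0.1 rad), for 0.3 s.
2. the button has been pressed and the cover has sprung open to its stop (over 1.6 rad) (value of joint cover above 1.6 rad), for 0.2 s.
At the end, for the whole second after the job is handed in: The carriage's index is within 6 mm of the loading pointer along the bed, the cover stands open at its stop (over 1.6 rad of 1.75), the button is let go, and the bottle, beaker and jar have not been shifted by more than 20 mm (y of carriage_index in the frame of pointer_tip between -0.006 and 0.006 m and value of joint cover above 1.6 rad and value of joint release below 0.002 m); the robot touches nothing.
It fails at once if the bottle, beaker or jar is shifted by more than 20 mm (distance of any of reagent_bottle, beaker, tablet_jar from where it was at the start of the episode above 0.02 m).
It also fails if it takes over 51 s, if anything falls off the work surface, if the arm or the gripper's body presses on something with over 40 N, if the wrist force passes 120 N, or if a joint passes its speed limit or range.

## Working session

There is one attempt and no reset: what is moved stays moved. The work goes in short steps, Python scripts to look and compute and a tool call to move; the robot and the scene stay as the last step left them, time stands still between calls to the robot, and variables do not carry over. Pictures are saved under pics/ and viewed, at most 11 in all, crops included, and the job is handed in when it is done.

Besides the shell and the picture viewer there is one more tool, called after "Request:" in YAML: its name, and indented under it one key for each argument. jog_arm: Moves the arm, as the interface text tells. Its arguments: {"type":"object","properties":{"turn":{"type":"array","items":{"type":"array","items":{"type":"number"}}},"delta_pos":{"type":"array","items":{"type":"array","items":{"type":"number"}}},"gripper":{"type":"array","items":{"type":"number"}},"grip_force":{"type":"number"}},"required":["turn","delta_pos","gripper"]}

```bash
mkdir -p pics
python3 - <<'E'
from workcell import read_state, vision
import cv2,numpy as np
for n in("scene","top"):
    im=vision.read_camera(n); cv2.imwrite(f"pics/{n}0.png",cv2.resize(im[:,:,::-1],(800,600),interpolation=cv2.INTER_CUBIC)); cv2.imwrite(f"{n}0raw.png",im[:,:,::-1])
    c=vision.calibration(n); print(n,c, -np.array(c["R"]).T@np.array(c["t"]))
print(read_state())
E
```

```text
scene {'vfov': 54.199819095443786, 'cx': 254.21784880112392, 'cy': 197.9051635449701, 'R': array([[ 0.84658106,  0.53219456, -0.0083343 ],
       [ 0.49888719, -0.79886054, -0.33605567],
       [-0.18550494,  0.28034049, -0.94180525]]), 't': array([-0.50100797, -0.20412398,  1.01196176])} [ 0.71370261 -0.18012673  0.88029832]
top {'vfov': 57.59179692105382, 'cx': 258.26421085957907, 'cy': 192.53599850829227, 'R': array([[-0.01076234, -0.99990421, -0.00870306],
       [-0.98799367,  0.0119748 , -0.15402961],
       [ 0.15411907,  0.00694085, -0.9880279 ]]), 't': array([0.02973266, 0.57706259, 0.76175041])} [0.45305391 0.01753241 0.84177415]
{'time': 0.1, 'q': array([ 1.06907816e+00,  2.64692182e-01,  1.60523683e+00, -3.07757422e-06,
        1.27372248e+00, -3.69122593e-02]), 'joint_vel': array([ 8.72788661e-05, -6.03525770e-04, -4.44750145e-03,  9.49322446e-05,
        6.51550089e-04, -3.34311581e-04]), 'joint_torque': array([-6.28586913e-04, -5.16707969e+01, -3.68589199e+01, -1.40490056e-04,
        6.34167896e-03, -1.45352163e-05]), 'tool_pos': array([0.30225739, 0.60279836, 0.23007719]), 'tcp_rot': array([-0.72343349, -3.05660185,  0.00311813]), 'wrist_force': array([-0.41969161, -0.17322792, -0.18305048]), 'torque': array([-0.0185972 ,  0.01414609, -0.02890431]), 'grip_force': 0.0, 'width': 1.0005639576770502}
```

View pics/scene0.png

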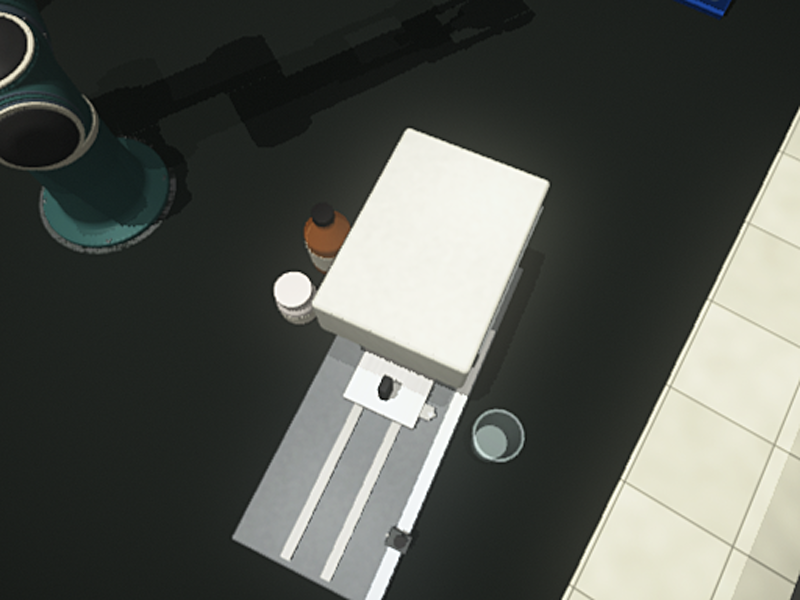

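View pics/top0.png

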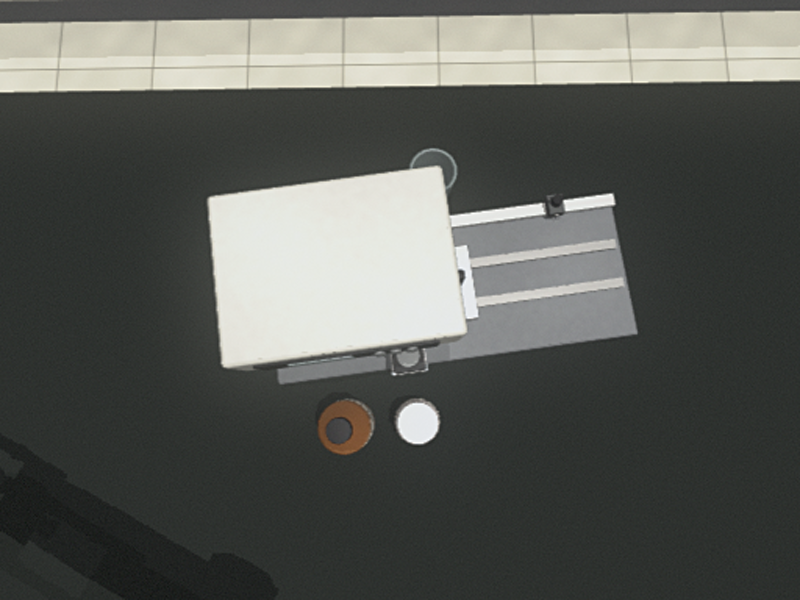

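The scene view shows the head, the grip plate at (386,388), the index near (432,411), the pointer clamp at (398,540) and the bed corner at (233,538). The top view shows the head's top corners at (208,197), (442,167), (467,333) and (222,367), the clamp at (555,206) and the bed corner at (637,334). I'll enlarge both.

Run:
```python
import cv2,numpy as np
s=cv2.imread("scene0raw.png");t=cv2.imread("top0raw.png")
# scene crop x 145-345, y 200-384 ;  4x -> split
a=cv2.resize(s[204:384,145:345],None,fx=3.3,fy=3.3,interpolation=cv2.INTER_CUBIC)
cv2.imwrite("pics/sc.png",a);
b=cv2.resize(t[95:245,250:415],None,fx=4,fy=4,interpolation=cv2.INTER_CUBIC)
cv2.imwrite("pics/tc.png",b);print(a.shape,b.shape)
```

```text
(594, 660, 3) (600, 660, 3)
```

View pics/sc.png

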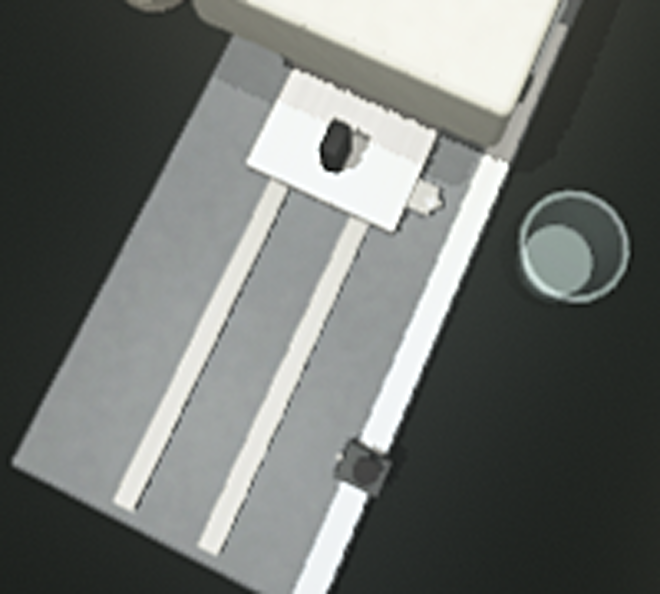

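View pics/tc.png

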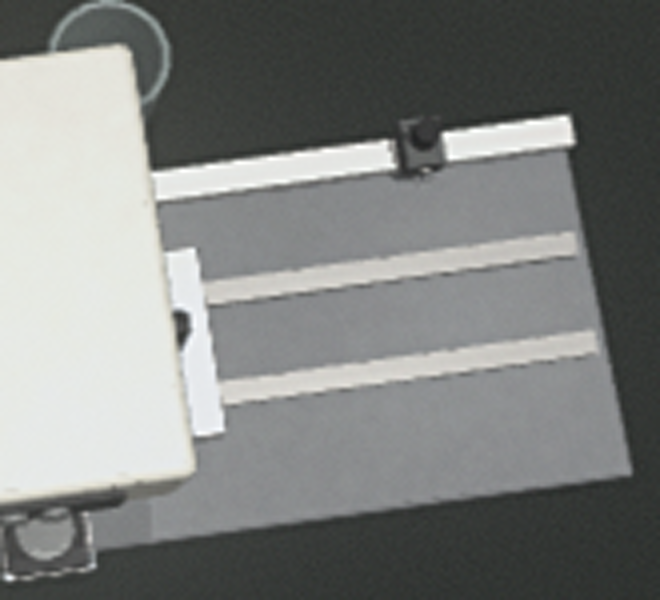

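```bash
cat > h.py <<'E'
from workcell import read_state, vision
import numpy as np, cv2
from scipy.spatial.transform import Rotation as Rn
from scipy.optimize import least_squares
C={n:vision.calibration(n) for n in("scene","top")}
def proj(n,X):
    c=C[n];p=np.array(c["R"])@X+np.array(c["t"]);f=192/np.tan(np.radians(c["vfov"]/2));return np.array([f*p[0]/p[2]+c["cx"],f*p[1]/p[2]+c["cy"]])
def ray(n,uv,z):
    c=C[n];f=192/np.tan(np.radians(c["vfov"]/2));R=np.array(c["R"]);d=R.T@np.array([(uv[0]-c["cx"])/f,(uv[1]-c["cy"])/f,1]);o=-R.T@np.array(c["t"])
    return o+d*(z-o[2])/d[2]
S=lambda u,v:(145+u/3.3,204+v/3.3)
T=lambda u,v:(250+u/4,95+v/4)
def w(P,X): 
    c,s=np.cos(P[2]),np.sin(P[2]);return np.array([P[0]+c*X[0]-s*X[1],P[1]+s*X[0]+c*X[1],X[2]])
def inv(P,X):
    c,s=np.cos(P[2]),np.sin(P[2]);a,b=X[0]-P[0],X[1]-P[1];return np.array([c*a+s*b,-s*a+c*b,X[2]])
E
python3 - <<'E'
from h import *
obs=[("scene",S(13,463),(-.11,-.27,.03)),("top",T(631,474),(-.11,-.27,.03)),
("top",T(130,46),(.095,.01,.275)),("top",T(194,470),(-.095,.01,.275)),
("top",(208*.64,197*.64),(.095,.27,.275)),("top",(222*.64,367*.64),(-.095,.27,.275)),
("scene",(408*.64,128*.64),(-.095,.27,.275)),("scene",(549*.64,183*.64),(.095,.27,.275)),
("scene",S(506,115),(.095,.01,.275))]
r=least_squares(lambda P:np.concatenate([proj(n,w(P,X))-uv for n,uv,X in obs]),[.6,0,0],loss="soft_l1")
P=r.x;print(P,r.fun.reshape(-1,2).round(1))
np.save("P.npy",P)
for nm,n,uv,z in [("index","scene",S(443,203),.051),("ptr","scene",S(337,457),.051),("ptr","top",T(423,176),.051),
 ("griptop","scene",S(338,132),.116),("slab -x","top",T(225,432),.054),("slab +x","top",T(200,248),.054),("slab-x","scene",S(248,163),.054),("slab+x","scene",S(395,231),.054),("btn","top",T(45,532),.106),("jar","top",(417*.64,421*.64),.075),("bottle cap","top",(339*.64,430*.64),.15)]:
    X=ray(n,uv,z);print(nm,n,X.round(4),inv(P,X).round(4))
E
```

```text
[ 0.60217329 -0.04453628  0.1270401 ] [[-2.7 -0.2]
 [ 1.3 -0.5]
 [ 0.6 -3.1]
 [ 1.9  0.7]
 [-1.4 -2.2]
 [-0.8  0.5]
 [-1.6 -2.6]
 [ 1.3 -2.3]
 [ 0.3  0.5]]
index scene [ 0.6813 -0.038   0.051 ] [ 0.0794 -0.0035  0.051 ]
ptr scene [ 0.7065 -0.2092  0.051 ] [ 0.0826 -0.1766  0.051 ]
ptr top [ 0.7005 -0.2065  0.051 ] [ 0.077  -0.1731  0.051 ]
griptop scene [ 0.6052 -0.0459  0.116 ] [ 0.0028 -0.0018  0.116 ]
slab -x top [ 0.5506 -0.0856  0.054 ] [-0.0564 -0.0342  0.054 ]
slab +x top [ 0.6581 -0.0745  0.054 ] [ 0.0517 -0.0368  0.054 ]
slab-x scene [ 0.5564 -0.0852  0.054 ] [-0.0505 -0.0345  0.054 ]
slab+x scene [ 0.6641 -0.0712  0.054 ] [ 0.058  -0.0343  0.054 ]
btn top [0.4924 0.0172 0.106 ] [-0.101   0.0752  0.106 ]
jar top [0.4053 0.0062 0.075 ] [-0.1889  0.0753  0.075 ]
bottle cap top [0.4    0.1041 0.15  ] [-0.1817  0.173   0.15  ]
```

```bash
cat >> h.py <<'E'
P=np.load("P.npy")
def goal(th): # tool R with y along station x, leaning th about tool y
    c,s=np.cos(P[2]),np.sin(P[2])
    R0=np.array([[-s,c,0],[c,s,0],[0,0,-1]]).T
    return R0@Rn.from_rotvec([0,th,0]).as_matrix()
def rel(pos,R):
    st=read_state();R1=Rn.from_rotvec(st["tcp_rot"]).as_matrix()
    print("t",st["time"],"pos",st["tool_pos"].round(4),"F",st["wrist_force"].round(1),"q",st["q"].round(2),"width",st["width"])
    print("shift in present tool axes",(R1.T@(np.array(pos)-st["tool_pos"])).round(4),"turn",Rn.from_matrix(R1.T@R).as_rotvec().round(4),"shift in goal axes",(R.T@(np.array(pos)-st["tool_pos"])).round(4))
E
python3 - <<'E'
from h import *
R=goal(np.radians(38)); g=w(P,(0,-.0035,.098)); tcp=g+.019*R[:,2]; pre=tcp-.12*R[:,2]
print(tcp,pre)
st=read_state();R1=Rn.from_rotvec(st["tcp_rot"]).as_matrix();print(R1.round(3))
rel(np.r_[pre[:2]-[0,.08],.47],goal(0)); rel(pre,R)
E
```

```text
[ 0.60113467 -0.03640477  0.0830278 ] [ 0.61049509 -0.10968877  0.17758909]
[[-0.894  0.448 -0.001]
 [ 0.448  0.894 -0.002]
 [ 0.    -0.002 -1.   ]]
t 0.1 pos [0.3023 0.6028 0.2301] F [-0.4 -0.2 -0.2] q [ 1.07  0.26  1.61 -0.    1.27 -0.04] width 1.0005639576770502
shift in present tool axes [-0.6308 -0.5707 -0.2388] turn [-1.90e-03  9.00e-04  9.79e-01] shift in goal axes [-0.8252  0.2053 -0.2399]
t 0.1 pos [0.3023 0.6028 0.2301] F [-0.4 -0.2 -0.2] q [ 1.07  0.26  1.61 -0.    1.27 -0.04] width 1.0005639576770502
shift in present tool axes [-0.5949 -0.4986  0.0535] turn [-0.3261  0.6096  0.9411] shift in goal axes [-0.62    0.2155 -0.4178]
```

Request:
jog_arm:
  turn:
    - [0,0,0.1]
    - [0,0,0.1]
    - [0,0,0.1]
    - [0,0,0.1]
    - [0,0,0.1]
    - [0,0,0.1]
    - [0,0,0.1]
    - [0,0,0.1]
    - [0,0,0.1]
    - [0,0,0.08]
    - [0,0,0]
    - [0,0,0]
    - [0,0,0]
    - [0,0,0]
    - [0,0,0]
    - [0,0,0]
    - [0,0,0]
    - [0,0,0]
    - [0,0,0]
    - [0,0,0]
  delta_pos:
    - [0,0,-0.024]
    - [0,0,-0.024]
    - [0,0,-0.024]
    - [0,0,-0.024]
    - [0,0,-0.024]
    - [0,0,-0.024]
    - [0,0,-0.024]
    - [0,0,-0.024]
    - [0,0,-0.024]
    - [0,0,-0.024]
    - [-0.032,0.008,0]
    - [-0.032,0.008,0]
    - [-0.032,0.008,0]
    - [-0.032,0.008,0]
    - [-0.032,0.008,0]
    - [-0.032,0.008,0]
    - [-0.032,0.008,0]
    - [-0.032,0.008,0]
    - [-0.032,0.008,0]
    - [-0.032,0.008,0]
  gripper: [0.085,0.085,0.085,0.085,0.085,0.085,0.085,0.085,0.085,0.085,0.085,0.085,0.085,0.085,0.085,0.085,0.085,0.085,0.085,0.085]
  grip_force: 40

```text
time: 1.77
tool_pos: [0.4222, 0.2944, 0.4708]
tcp_rot: [-2.077, -2.357, 0.001]
wrist_force: [0.4, 0.3, -0.1]
width: 0.998
grip_force: 0.0
```

Request:
jog_arm:
  turn:
    - [0,0,0]
    - [0,0,0]
    - [0,0,0]
    - [0,0,0]
    - [0,0,0]
    - [0,0,0]
    - [0,0,0]
    - [0,0,0]
    - [0,0,0]
    - [0,0,0]
    - [0,0,0]
    - [0,0,0]
    - [0,0,0]
    - [0,0,0]
    - [0,0,0]
    - [0,0,0]
    - [0,0,0]
  delta_pos:
    - [-0.032,0.008,0]
    - [-0.032,0.008,0]
    - [-0.032,0.008,0]
    - [-0.032,0.008,0]
    - [-0.032,0.008,0]
    - [-0.032,0.008,0]
    - [-0.032,0.008,0]
    - [-0.032,0.008,0]
    - [-0.032,0.008,0]
    - [-0.032,0.008,0]
    - [-0.032,0.008,0]
    - [-0.032,0.008,0]
    - [-0.032,0.008,0]
    - [-0.032,0.008,0]
    - [-0.032,0.008,0]
    - [-0.025,0.005,0]
    - [0,0,0]
  gripper: [0.085,0.085,0.085,0.085,0.085,0.085,0.085,0.085,0.085,0.085,0.085,0.085,0.085,0.085,0.085,0.085,0.085]

```text
time: 3.18
tool_pos: [0.6102, -0.194, 0.4686]
tcp_rot: [-2.081, -2.351, 0.005]
wrist_force: [-0.5, -0.2, -0.5]
width: 0.996
grip_force: 0.0
```

Request:
jog_arm:
  turn:
    - [0,0.083,0]
    - [0,0.083,0]
    - [0,0.083,0]
    - [0,0.083,0]
    - [0,0.083,0]
    - [0,0.083,0]
    - [0,0.083,0]
    - [0,0.082,0]
    - [0,0,0]
    - [0,0,0]
  delta_pos:
    - [0,0,0]
    - [0,0,0]
    - [0,0,0]
    - [0,0,0]
    - [0,0,0]
    - [0,0,0]
    - [0,0,0]
    - [0,0,0]
    - [0,0,0]
    - [0,0,0]
  gripper: [0.085,0.085,0.085,0.085,0.085,0.085,0.085,0.085,0.085,0.085]

```text
time: 4.02
tool_pos: [0.6095, -0.1899, 0.4691]
tcp_rot: [-1.708, -1.934, -0.585]
wrist_force: [-0.2, 0.2, -0.0]
width: 0.998
grip_force: 0.0
```

Run:
```python
from h import *
R=goal(np.radians(38)); g=w(P,(0,-.0035,.098)); tcp=g+.019*R[:,2]; pre=tcp-.12*R[:,2]
rel(pre,R)
```

```text
t 4.0167 pos [ 0.6095 -0.1899  0.4691] F [-0.2  0.2 -0. ] q [-0.6   0.37  1.17  0.54  2.02 -0.59] width 0.9977962365830125
shift in present tool axes [-0.117   0.0119  0.2785] turn [-0.0012 -0.0006 -0.0036] shift in goal axes [-0.1169  0.0111  0.2786]
```

Request:
jog_arm:
  turn:
    - [0,0,0]
    - [0,0,0]
    - [0,0,0]
    - [0,0,0]
    - [0,0,0]
    - [0,0,0]
    - [0,0,0]
    - [0,0,0]
    - [0,0,0]
    - [0,0,0]
    - [0,0,0]
    - [0,0,0]
    - [0,0,0]
  delta_pos:
    - [-0.03,0.003,0]
    - [-0.03,0.003,0]
    - [-0.03,0.003,0]
    - [-0.027,0.003,0]
    - [0,0,0.035]
    - [0,0,0.035]
    - [0,0,0.035]
    - [0,0,0.035]
    - [0,0,0.035]
    - [0,0,0.035]
    - [0,0,0.035]
    - [0,0,0.033]
    - [0,0,0]
  gripper: [0.085,0.085,0.085,0.085,0.085,0.085,0.085,0.085,0.085,0.085,0.085,0.085,0.085]

```text
time: 5.1
tool_pos: [0.6078, -0.1037, 0.1757]
tcp_rot: [-1.7, -1.935, -0.58]
wrist_force: [-0.6, 1.0, -0.4]
width: 0.997
grip_force: 0.0
```

Run:
```python
from h import *
R=goal(np.radians(38)); g=w(P,(0,-.0035,.098)); tcp=g+.019*R[:,2]
rel(tcp,R)
a=vision.read_camera("scene")[:,:,::-1];b=vision.read_camera("top")[:,:,::-1]
o=np.hstack([cv2.resize(a[200:380,170:300],None,fx=3,fy=3,interpolation=2),cv2.resize(b[100:280,265:395],None,fx=3,fy=3,interpolation=2)])
cv2.imwrite("pics/pre.png",o)
```

```text
t 5.1 pos [ 0.6078 -0.1037  0.1757] F [-0.6  1.  -0.4] q [-0.5   0.43  1.63  0.52  1.52 -0.77] width 0.9974069371451799
shift in present tool axes [-0.0041  0.0029  0.1146] turn [-0.0087 -0.0031 -0.001 ] shift in goal axes [-0.0038  0.0019  0.1146]
```

View pics/pre.png

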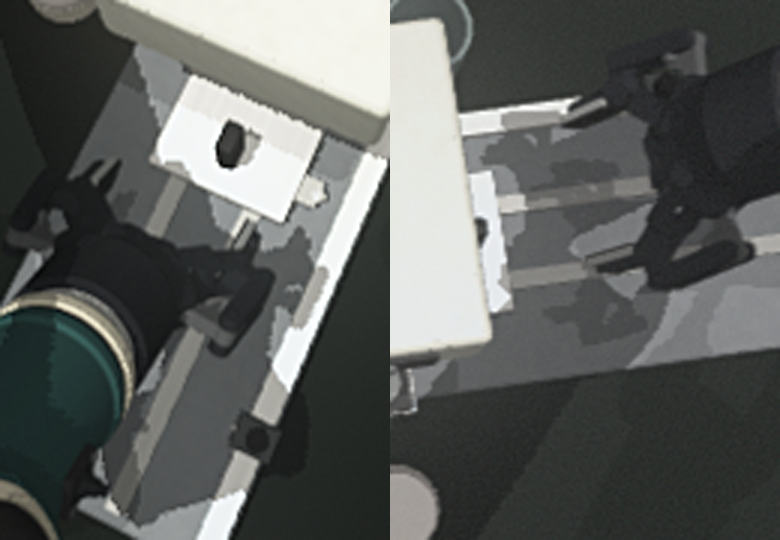

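The fingertips are at scene crop (112,165) and (255,240), and top crop (177,124) and (198,265). The plate is at (233,145) in the scene crop. I'll check the camera bias against the known tool position.

Run:
```python
from h import *
st=read_state();R1=Rn.from_rotvec(st["tcp_rot"]).as_matrix();X=st["tool_pos"]-.013*R1[:,2]
print(X)
for n,uv in (("scene",(231,267.3)),("top",(327.3,165))):
    Y=ray(n,uv,X[2]);print(n,Y.round(4),"station-frame bias",(inv(P,Y)-inv(P,X)).round(4))
print("griptop",[inv(P,ray("scene",(170+u/3,200+v/3),.116)).round(4) for u,v in((229,121),(233,135),(217,143),(247,143))])
```

```text
[ 0.61220167 -0.11555827  0.19074369]
scene [ 0.6136 -0.1116  0.1907] station-frame bias [0.0019 0.0037 0.    ]
top [ 0.6061 -0.1101  0.1907] station-frame bias [-0.0053  0.0062  0.    ]
griptop [array([-0.0025,  0.0043,  0.116 ]), array([ 0.0042, -0.0035,  0.116 ]), array([-0.0034, -0.0132,  0.116 ]), array([ 0.0153, -0.0045,  0.116 ])]
```

Request:
jog_arm:
  turn:
    - [0,0,0]
    - [0,0,0]
    - [0,0,0]
    - [0,0,0]
    - [0,0,0]
    - [0,0,0]
    - [0,0,0]
    - [0,0,0]
    - [0,0,0]
    - [0,0,0]
    - [0,0,0]
    - [0,0,0]
    - [0,0,0]
    - [0,0,0]
    - [0,0,0]
    - [0,0,0]
  delta_pos:
    - [-0.006,0.003,0.02]
    - [0,0,0.02]
    - [0,0,0.02]
    - [0,0,0.02]
    - [0,0,0.02]
    - [0,0,0.013]
    - [0,0,0]
    - [0,0,0]
    - [0,0,0]
    - [0,0,0]
    - [0,0,0]
    - [0,0,0]
    - [0,0,0]
    - [0,0,0]
    - [0,0,0]
    - [0,0,0]
  gripper: [0.06,0.06,0.06,0.06,0.06,0.06,0.03,0.03,0.03,0.03,0.005,0.005,0.005,0.005,0.005,0.005]
  grip_force: 40

```text
time: 6.53
tool_pos: [0.6025, -0.0455, 0.0891]
tcp_rot: [-1.701, -1.935, -0.582]
wrist_force: [-13.9, -4.2, 11.0]
width: 0.155
grip_force: 40.8
```

Run:
```python
from h import *
R=goal(np.radians(38)); st=read_state();print(inv(P,st["tool_pos"]-.019*R[:,2]),st["grip_force"],st["width"]*85.4,st["torque"])
d=w(P,(0,-.165,0))-w(P,(0,0,0)); rel(st["tool_pos"]+d,R)
```

```text
[ 0.00023348 -0.01273696  0.10404145] 40.81691801548004 13.274563632623483 [0.11657687 1.64967516 1.34131982]
t 6.5333 pos [ 0.6025 -0.0455  0.0891] F [-13.9  -4.2  11. ] q [-0.42  0.47  1.75  0.56  1.35 -0.8 ] width 0.15543985518294476
shift in present tool axes [-0.1298 -0.0006 -0.1019] turn [-0.007  -0.0024 -0.0007] shift in goal axes [-0.13   -0.     -0.1016]
```

Request:
jog_arm:
  turn:
    - [0,0,0]
    - [0,0,0]
    - [0,0,0]
    - [0,0,0]
    - [0,0,0]
    - [0,0,0]
    - [0,0,0]
    - [0,0,0]
    - [0,0,0]
  delta_pos:
    - [-0.004,0,-0.003]
    - [-0.008,0,-0.0063]
    - [-0.008,0,-0.0063]
    - [-0.008,0,-0.0063]
    - [-0.008,0,-0.0063]
    - [-0.008,0,-0.0063]
    - [-0.008,0,-0.0063]
    - [-0.004,0,-0.003]
    - [0,0,0]
  gripper: [0.005,0.005,0.005,0.005,0.005,0.005,0.005,0.005,0.005]
  grip_force: 60

```text
time: 7.28
tool_pos: [0.6116, -0.1161, 0.0892]
tcp_rot: [-1.701, -1.934, -0.583]
wrist_force: [-13.2, -2.7, 9.7]
width: 0.149
grip_force: 61.6
```

Run:
```python
from h import *
R=goal(np.radians(38)); st=read_state();print(inv(P,st["tool_pos"]-.019*R[:,2]),st["grip_force"],st["width"]*85.4,st["torque"],st["wrist_force"])
a=vision.read_camera("scene")[:,:,::-1];b=vision.read_camera("top")[:,:,::-1]
o=np.hstack([cv2.resize(a[215:384,185:315],None,fx=3,fy=3,interpolation=2),cv2.resize(b[100:269,275:405],None,fx=3,fy=3,interpolation=2)])
cv2.imwrite("pics/mid.png",o)
```

```text
[ 0.00023898 -0.08390752  0.10413327] 61.616461873054504 12.708497216507295 [0.28239127 1.57353984 1.32033964] [-13.18675353  -2.74115755   9.73137554]
```

View pics/mid.png

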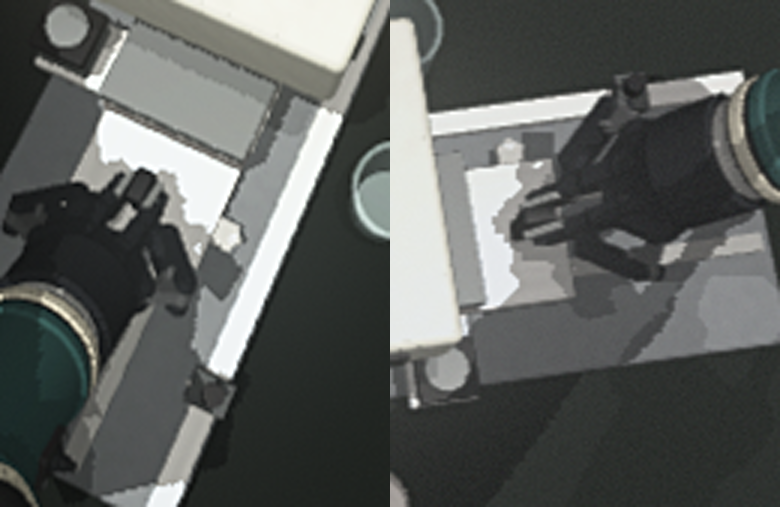

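The carriage is following: in the scene crop its index tip is at (246,239) and the pointer tip at about (187,382).

Run:
```python
from h import *
i=inv(P,ray("scene",(185+246/3,215+239/3),.051));p=inv(P,ray("scene",(185+187/3,215+382/3),.051))
it=inv(P,ray("top",(275+(510-390)/3,100+139/3),.051));pt=inv(P,ray("top",T(423,176),.051))
print(i,p,p-i,it,pt,pt-it)
```

```text
[ 0.08050013 -0.07184173  0.051     ] [ 0.08291541 -0.17611289  0.051     ] [ 0.00241528 -0.10427116  0.        ] [ 0.0728231  -0.07592645  0.051     ] [ 0.07700699 -0.17314521  0.051     ] [ 0.00418389 -0.09721876  0.        ]
```

Request:
jog_arm:
  turn:
    - [0,0,0]
    - [0,0,0]
    - [0,0,0]
    - [0,0,0]
    - [0,0,0]
    - [0,0,0]
    - [0,0,0]
    - [0,0,0]
    - [0,0,0]
    - [0,0,0]
    - [0,0,0]
  delta_pos:
    - [-0.004,0,-0.0031]
    - [-0.008,0,-0.0062]
    - [-0.008,0,-0.0062]
    - [-0.008,0,-0.0062]
    - [-0.008,0,-0.0062]
    - [-0.008,0,-0.0062]
    - [-0.008,0,-0.0062]
    - [-0.008,0,-0.0062]
    - [-0.008,0,-0.0062]
    - [-0.004,0,-0.0031]
    - [0,0,0]
  gripper: [0.005,0.005,0.005,0.005,0.005,0.005,0.005,0.005,0.005,0.005,0.005]

```text
time: 8.3
tool_pos: [0.6231, -0.207, 0.0891]
tcp_rot: [-1.702, -1.934, -0.583]
wrist_force: [-12.3, -1.4, 10.6]
width: 0.151
grip_force: 61.6
```

Run:
```python
from h import *
R=goal(np.radians(38)); st=read_state();print(st["time"],inv(P,st["tool_pos"]-.019*R[:,2]),st["grip_force"],st["torque"],st["wrist_force"])
a=vision.read_camera("scene")[:,:,::-1];b=vision.read_camera("top")[:,:,::-1]
o=np.hstack([cv2.resize(a[300:384,210:290],None,fx=5,fy=5,interpolation=2),cv2.resize(b[110:194,310:390],None,fx=5,fy=5,interpolation=2)])
cv2.imwrite("pics/near.png",o)
```

```text
8.3 [ 0.00019674 -0.1754836   0.10410892] 61.572001576423645 [0.26228788 1.56305538 1.322543  ] [-12.29167559  -1.37921535  10.60577637]
```

View pics/near.png

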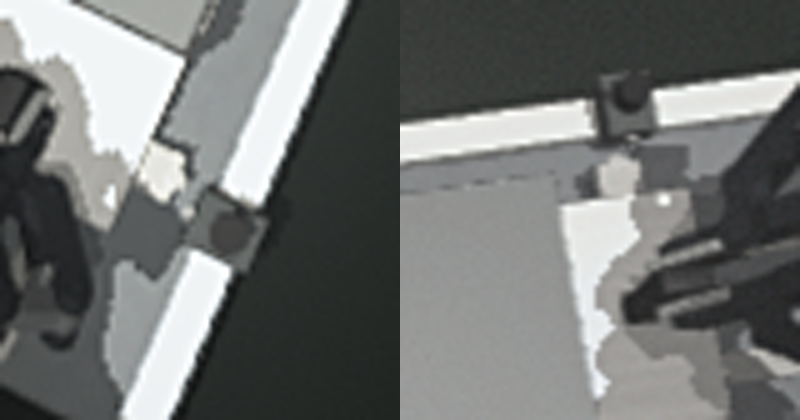

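Nearly in line. In the top crop the index tip is at (617,150) and the pointer tip at (633,148). In the scene crop they are at (187,184) and (184,210).

Run:
```python
from h import *
f=lambda n,o,u,v:inv(P,ray(n,(o[0]+u/5,o[1]+v/5),.051))
i=f("scene",(210,300),187,184);p=f("scene",(210,300),184,210)
it=f("top",(310,110),217,150);pt=f("top",(310,110),233,148)
print(i,p,p-i,it,pt,pt-it)
```

```text
[ 0.07847573 -0.16636641  0.051     ] [ 0.08164269 -0.17599521  0.051     ] [ 0.00316697 -0.00962881  0.        ] [ 0.07538645 -0.16727624  0.051     ] [ 0.07529527 -0.17484851  0.051     ] [-9.11843340e-05 -7.57226848e-03  0.00000000e+00]
```

Request:
jog_arm:
  turn:
    - [0,0,0]
    - [0,0,0]
    - [0,0,0]
    - [0,0,0]
    - [0,0,0]
    - [0,0,0]
    - [0,0,0]
  delta_pos:
    - [-0.0035,0,-0.0027]
    - [-0.0035,0,-0.0027]
    - [0,0,0]
    - [0,0,0]
    - [0,0,0]
    - [0,0,0]
    - [0,0,0]
  gripper: [0.005,0.005,0.005,0.005,0.005,0.005,0.005]

```text
time: 8.98
tool_pos: [0.6241, -0.2149, 0.0892]
tcp_rot: [-1.701, -1.934, -0.583]
wrist_force: [-13.3, -0.4, 8.5]
width: 0.149
grip_force: 61.3
```

Run:
```python
from h import *
R=goal(np.radians(38)); st=read_state();print(st["time"],inv(P,st["tool_pos"]-.019*R[:,2]),st["wrist_force"])
a=vision.read_camera("scene")[:,:,::-1];b=vision.read_camera("top")[:,:,::-1]
o=np.hstack([cv2.resize(a[320:370,225:275],None,fx=8,fy=8,interpolation=2),cv2.resize(b[115:165,330:380],None,fx=8,fy=8,interpolation=2)])
cv2.imwrite("pics/near2.png",o)
```

```text
8.9833 [ 0.00020454 -0.18346013  0.10413033] [-13.27342761  -0.4340902    8.52580547]
```

View pics/near2.png

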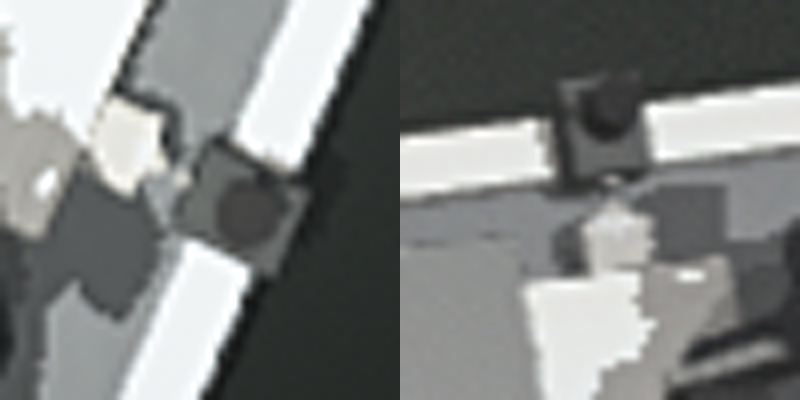

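Index tip at (166,163), pointer tip at (180,182) in the scene crop; (617,197) and (616,180) in the top crop. That leaves about 1–2 mm. I'll nudge 1.5 mm, hold, release and retreat.

Request:
jog_arm:
  turn:
    - [0,0,0]
    - [0,0,0]
    - [0,0,0]
    - [0,0,0]
    - [0,0,0]
    - [0,0,0]
    - [0,0,0]
    - [0,0,0]
    - [0,0,0]
    - [0,0,0]
    - [0,0,0]
    - [0,0,0]
    - [0,0,0]
    - [0,0,0]
    - [0,0,0]
    - [0,0,0]
    - [0,0,0]
    - [0,0,0]
    - [0,0,0]
    - [0,0,0]
  delta_pos:
    - [-0.0012,0,-0.0009]
    - [0,0,0]
    - [0,0,0]
    - [0,0,0]
    - [0,0,0]
    - [0,0,0]
    - [0,0,0]
    - [0,0,0]
    - [0,0,0]
    - [0,0,0]
    - [0,0,0]
    - [0,0,0]
    - [0,0,-0.01]
    - [0,0,-0.02]
    - [0,0,-0.03]
    - [0,0,-0.03]
    - [0,0,-0.03]
    - [0,0,-0.03]
    - [0,0,-0.03]
    - [0,0,0]
  gripper: [0.005,0.005,0.005,0.005,0.005,0.02,0.03,0.04,0.05,0.06,0.06,0.06,0.06,0.06,0.06,0.06,0.06,0.06,0.06,0.06]

```text
time: 10.75
tool_pos: [0.6437, -0.3309, 0.2357]
tcp_rot: [-1.715, -1.945, -0.59]
wrist_force: [-0.0, 0.0, 1.2]
width: 0.71
grip_force: 0.0
```

Request:
jog_arm:
  turn:
    - [0,-0.083,0]
    - [0,-0.083,0]
    - [0,-0.083,0]
    - [0,-0.083,0]
    - [0,-0.083,0]
    - [0,-0.083,0]
    - [0,-0.083,0]
    - [0,-0.082,0]
    - [0,0,0]
    - [0,0,0]
  delta_pos:
    - [0,0,0]
    - [0,0,0]
    - [0,0,0]
    - [0,0,0]
    - [0,0,0]
    - [0,0,0]
    - [0,0,0]
    - [0,0,0]
    - [0,0,0]
    - [0,0,0]
  gripper: [0,0,0,0,0,0,0,0,0,0]

```text
time: 11.58
tool_pos: [0.642, -0.3243, 0.2293]
tcp_rot: [-2.074, -2.358, -0.002]
wrist_force: [0.0, -0.8, 0.2]
width: -0.002
grip_force: 0.0
```

Run:
```python
from h import *
a=vision.read_camera("scene")[:,:,::-1];b=vision.read_camera("top")[:,:,::-1]
o=np.hstack([cv2.resize(a[250:375,165:280],None,fx=3.4,fy=4,interpolation=2),cv2.resize(b[115:240,275:390],None,fx=3.4,fy=4,interpolation=2)])
cv2.imwrite("pics/rel.png",o);print(o.shape)
rel((.52,-.15,.17),goal(0))
```

```text
(500, 782, 3)
t 11.6833 pos [ 0.6419 -0.3261  0.2287] F [ 0.5 -0.2  0.4] q [-0.51  0.35  1.5   0.    1.29 -0.63] width 0.0021873114272378444
shift in present tool axes [ 0.1899 -0.0988  0.059 ] turn [-0.0004 -0.0017 -0.0012] shift in goal axes [ 0.1902 -0.0986  0.0587]
```

View pics/rel.png

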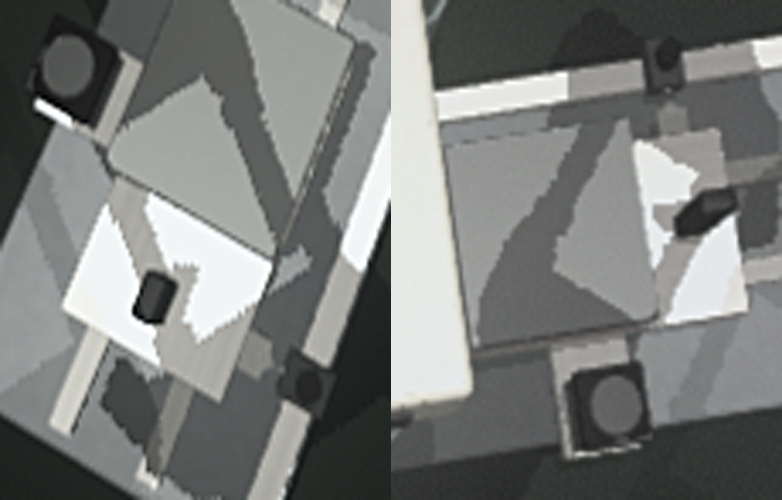

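Carriage released and in line; cover shut. The button is at scene crop (68,66) and top crop (617,405).

Run:
```python
from h import *
a=ray("scene",(165+68/3.4,250+66/4),.106);b=ray("top",(275+226/3.4,115+405/4),.106)
print(a,b,inv(P,a),inv(P,b))
i=inv(P,ray("scene",(165+272/3.4,250+363/4),.051));p=inv(P,ray("scene",(165+281/3.4,250+371/4),.051));print(i,p)
m=(a+b)/2; c=w(P,inv(P,m)-[-.0015,.005,0]);c[2]=.165;print(c);rel(c,goal(0))
```

```text
[ 0.52008942 -0.15221281  0.106     ] [ 0.51517864 -0.1519162   0.106     ] [-0.09506485 -0.09640888  0.106     ] [-0.09989848 -0.09549247  0.106     ]
[ 0.07723845 -0.17537934  0.051     ] [ 0.08384466 -0.17656638  0.051     ]
[ 0.51975544 -0.15683417  0.165     ]
t 11.6833 pos [ 0.6419 -0.3261  0.2287] F [ 0.5 -0.2  0.4] q [-0.51  0.35  1.5   0.    1.29 -0.63] width 0.0021873114272378444
shift in present tool axes [ 0.1832 -0.0999  0.064 ] turn [-0.0004 -0.0017 -0.0012] shift in goal axes [ 0.1834 -0.0997  0.0637]
```

Request:
jog_arm:
  turn:
    - [0,0,0]
    - [0,0,0]
    - [0,0,0]
    - [0,0,0]
    - [0,0,0]
    - [0,0,0]
    - [0,0,0]
    - [0,0,0]
    - [0,0,0]
    - [0,0,0]
    - [0,0,0]
    - [0,0,0]
    - [0,0,0]
  delta_pos:
    - [0.018,-0.01,0]
    - [0.018,-0.01,0]
    - [0.018,-0.01,0]
    - [0.018,-0.01,0]
    - [0.018,-0.01,0]
    - [0.018,-0.01,0]
    - [0.018,-0.01,0]
    - [0.018,-0.01,0]
    - [0.018,-0.01,0.02]
    - [0.018,-0.01,0.02]
    - [0.002,-0.002,0.024]
    - [0,0,0]
    - [0,0,0]
  gripper: [0,0,0,0,0,0,0,0,0,0,0,0,0]

```text
time: 12.77
tool_pos: [0.5169, -0.1586, 0.1635]
tcp_rot: [-2.076, -2.353, 0.002]
wrist_force: [0.0, -0.0, 0.9]
width: -0.003
grip_force: 0.0
```

Run:
```python
from h import *
a=vision.read_camera("scene")[:,:,::-1];b=vision.read_camera("top")[:,:,::-1]
o=np.hstack([cv2.resize(a[225:305,145:225],None,fx=5,fy=5,interpolation=2),cv2.resize(b[170:250,300:380],None,fx=5,fy=5,interpolation=2)])
cv2.imwrite("pics/btn.png",o)
rel((.52,-.157,.165),goal(0))
st=read_state()
for n,o in(("scene",(145,225)),("top",(300,170))):
  for z in(0,.06): print(n,(proj(n,st["tool_pos"]-[0,0,z])-o)*5)
```

```text
t 12.8667 pos [ 0.5194 -0.1595  0.1662] F [-0.4  0.1 -0.2] q [-0.34  0.07  1.96  0.    1.12 -0.47] width -0.0020622882319387805
shift in present tool axes [0.0024 0.0009 0.0012] turn [ 0.0016  0.0006 -0.0024] shift in goal axes [0.0024 0.001  0.0012]
scene [158.41931221 196.9479615 ]
scene [188.05455704 221.65023577]
top [261.80263141 206.71438427]
top [225.13404701 221.07594045]
```

View pics/btn.png

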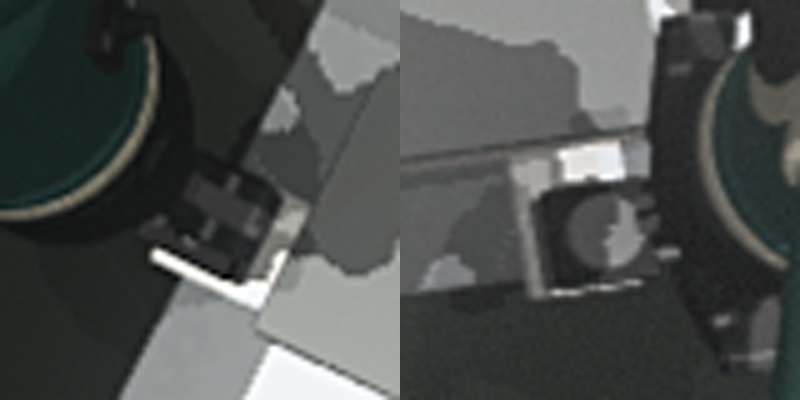

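The tool is over the button, about 3–5 mm short along +y (button centre at top crop (604,228)). I'll correct that and press slowly.

Request:
jog_arm:
  turn:
    - [0,0,0]
    - [0,0,0]
    - [0,0,0]
    - [0,0,0]
    - [0,0,0]
    - [0,0,0]
    - [0,0,0]
  delta_pos:
    - [0.004,0,0]
    - [0,0,0.02]
    - [0,0,0.02]
    - [0,0,0.012]
    - [0,0,0.004]
    - [0,0,0]
    - [0,0,0]
  gripper: [0,0,0,0,0,0,0]

```text
time: 13.45
tool_pos: [0.5181, -0.1545, 0.1097]
tcp_rot: [2.077, 2.356, 0.001]
wrist_force: [-0.5, -0.1, -0.2]
width: 0.0
grip_force: 0.0
```

Request:
jog_arm:
  turn:
    - [0,0,0]
    - [0,0,0]
    - [0,0,0]
    - [0,0,0]
    - [0,0,0]
    - [0,0,0]
  delta_pos:
    - [0,0,0.002]
    - [0,0,0.002]
    - [0,0,0.002]
    - [0,0,0.002]
    - [0,0,0.001]
    - [0,0,0]
  gripper: [0,0,0,0,0,0]

```text
time: 13.95
tool_pos: [0.5177, -0.1543, 0.1]
tcp_rot: [2.077, 2.357, 0.0]
wrist_force: [2.2, 0.3, 3.6]
width: -0.001
grip_force: 1.7
```

Run:
```python
from h import *
rel((.52,-.157,.102),goal(0))
```

```text
t 13.95 pos [ 0.5177 -0.1543  0.1   ] F [2.2 0.3 3.6] q [-0.34  0.13  2.02 -0.    0.99 -0.46] width -0.0007154260400776999
shift in present tool axes [-0.003  0.002 -0.002] turn [ 0.0004  0.0002 -0.001 ] shift in goal axes [-0.003  0.002 -0.002]
```

Request:
jog_arm:
  turn:
    - [0,0,0]
    - [0,0,0]
    - [0,0,0]
    - [0,0,0]
  delta_pos:
    - [0,0,0.0015]
    - [0,0,0]
    - [0,0,0]
    - [0,0,0]
  gripper: [0,0,0,0]

```text
time: 14.28
tool_pos: [0.5178, -0.1543, 0.0998]
tcp_rot: [2.077, 2.357, 0.0]
wrist_force: [-3.0, 0.6, 9.2]
width: -0.0
grip_force: 4.6
```

Request:
jog_arm:
  turn:
    - [0,0,0]
    - [0,0,0]
    - [0,0,0]
    - [0,0,0]
    - [0,0,0]
    - [0,0,0]
    - [0,0,0]
    - [0,0,0]
    - [0,0,0]
    - [0,0,0]
    - [0,0,0]
    - [0,0,0]
    - [0,0,0]
    - [0,0,0]
    - [0,0,0]
  delta_pos:
    - [0,0,-0.005]
    - [0,0,-0.01]
    - [0,0,-0.02]
    - [0,0,-0.03]
    - [0,0,-0.03]
    - [0,0,-0.03]
    - [0,0,-0.03]
    - [-0.015,-0.03,-0.01]
    - [-0.015,-0.03,0]
    - [-0.015,-0.03,0]
    - [-0.015,-0.03,0]
    - [0,0,0]
    - [0,0,0]
    - [0,0,0]
    - [0,0,0]
  gripper: [0,0,0,0,0,0,0,0,0,0,0,0,0,0,0]

```text
time: 15.53
tool_pos: [0.4065, -0.2283, 0.2634]
tcp_rot: [-2.076, -2.357, -0.001]
wrist_force: [0.1, 0.5, 0.4]
width: -0.001
grip_force: 0.0
```

Run:
```python
from h import *
a=vision.read_camera("scene")[:,:,::-1];b=vision.read_camera("top")[:,:,::-1]
o=np.hstack([cv2.resize(a[235:375,170:290],None,fx=3.3,fy=4,interpolation=2),cv2.resize(b[105:245,270:390],None,fx=3.3,fy=4,interpolation=2)])
cv2.imwrite("pics/end.png",o)
```

```text
(no output)
```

View pics/end.png

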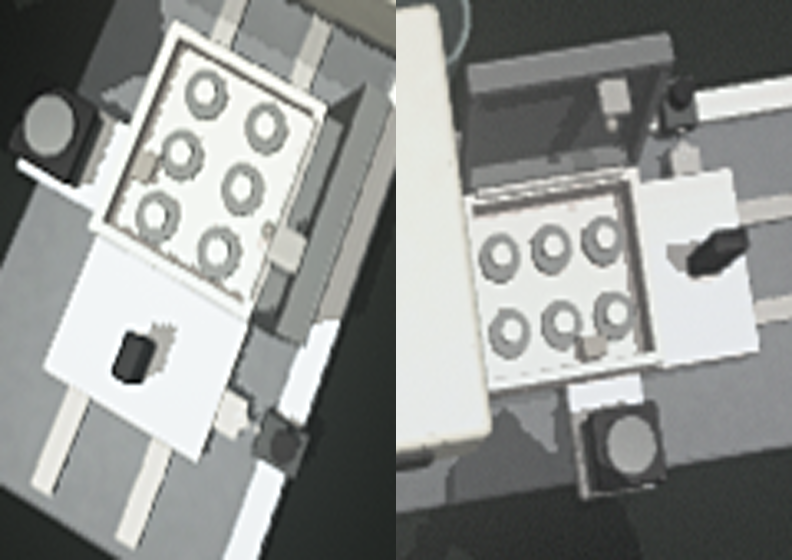

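The cover is open at its stop and the index (top crop (685,140)) is in line with the pointer tip (684,130). The button is up and the arm is clear.

```bash
python3 -c "
from workcell import ticket
print(ticket.finish_job())"
```

```text
the job is handed in; nothing more can be done
None
```

I pulled the carriage in line with the pointer and pressed the button, which opened the cover; the last pictures show it open at its stop, the carriage still in line and the button up. The arm went nowhere near the bottle, beaker or jar, and I handed the job in at about 16 s; the result did not come back.

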